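# Open the wedged slip-casting mould

### The arm

A 6-joint arm with a two-finger parallel gripper is mounted at the origin on the work surface. World frame = base frame: x ahead of the robot, y to its left, z up, the work surface at z = 0. Lengths are in m, angles in degrees, forces in N, time in s.
With the tool pointing down it reaches from about 0.375 to 0.925 m from the base axis. Payload 5.7 kg.
Tool frame: the origin (TCP) lies at the very end of the fingers, on their centre line; the grasp point (between the pads) lies 19 mm behind it; z points along the fingers, y is the line along which they close (so a half turn about z gives the same grasp; the last joint's range is limited). The gripper opens to 85 mm and grips with 20 to 120 N. Pads are 22 mm wide; open, the fingers measure 114 mm over their backs; the gripper's body (76 mm by 85 mm) begins 54 mm behind the grasp point. The pads swing forward as they close: fully open they stand 13 mm farther back than shut.
Start: joints at [-6.595, 20.558, 86.54, -0, 72.909, -6.595], TCP at [0.6, -0, 0.231] pointing down, gripper open.
Joint ranges: [-170.27, 170.27], [-57.76, 135], [12.27, 136.19], [-55.21, 235.2], [11.17, 155.16], [-170.74, 170.74]. Speed limits (degrees/s): [136.94, 136.94, 180, 180, 180, 180].

### API

Orientations are given as [roll, pitch, yaw] about the fixed x, y, z axes, in that order (R = Rz(yaw) Ry(pitch) Rx(roll)).
In Python, from rig import * gives the robot as it stands. The module is installed in compiled form; this text tells all that it offers.
- The arm moves only by the tool play_rows, never from a script. Its argument "moves" is a list that holds one entry, the list of rows, each a list of 4 numbers: the shift along the world's x, y, z in m, then the turn about the world's z in degrees. A call has 1 to 8 rows; each row is the pose to reach, as a shift and turn from the pose commanded when the call began; what a row does not reach only later rows make up. A row lasts 1/12 s, in which the tool goes at most 41.7 mm and 7.16 degrees, less where a joint would pass 70% of its speed; a pose out of reach is approached as far as the arm can. A call with a gripper value outside its range is refused whole. "hand" is the opening, from 0 (shut) to 1 (fully open), set as the call begins (left out, the last holds). The fingers move at their own pace and stop on an object; the grip force is fixed at half the most. Time passes only in rows, so rows that repeat a pose let the fingers close. It gives the time, the measured TCP pose, the force, the opening and the grip force at its end, in the units of the state.
- state(): the state, without advancing time (a new reading comes with each control period).
- grab_frame(name): name is "scene" or "side" or "wrist"; returns a dict with "frame" (384x512x3 uint8, red, green, blue), "depth" (384x512 float32, m along the optical axis (not along the pixel's ray), 0 where there is no reading), "vertical_fov" (degrees; the focal length in pixels is half the picture's height over the tangent of half this angle, whatever the lens; pixels are square), "cx", "cy" (the principal point, pixels), "eye" and "attitude" of the camera in the world. Camera axes: x right, y up, looking along -z (the intrinsics and any distortion apply to the point x, -y, -z); pixel columns grow to the right and rows downward; lengths in m; the calibration is good to about 2 mm. A picture is of the moment at which its call begins.
- finish_job(): hands the job in; it is judged then, once.
Trained networks look in a picture, given as the dict that the camera call returned (one of the last four; its "shot" number tells which), for a name from the list of things; names that differ only in an ending like _2 or _b are one class to them, and where a whole thing is asked for, a point or a joint stands for the part that bears it (a point fixed in the world has none). Each returns a list of dicts, best first, with "conf" (0 to 1); they miss things now and then, are a little off and sometimes report something else, mostly with a low value. They report only what shows in the picture. A call takes as long as a camera call.
- look_for(picture, thing): "box" ([left, top, width, height] in pixels, round what is visible of it).
The state is a dict: "clock": time; "joint_positions": joint angles; "joint_velocities": joint speeds; "effort": joint torques, N m; "eef_pos": TCP position; "tool_rot": TCP orientation; "force": force on the tool from outside, world axes, zero at the start; "ft_torque": the same for the moment, N m; "gripper_width": finger opening in m; "grasp_force": force on a finger pad.
Only numpy, scipy, OpenCV 4.12 (cv2) and the standard library are available. Lean on these libraries where they do the work, as an engineer would, in place of code of your own. Each camera call takes 0.05 s, during which the arm holds its last target. There are 200 camera calls.

### The job

Open the plaster mould in the press. First lift the cup that stands in the slide's way over to a free place on the ware board, set down gently and upright; then work the tight red-tabbed wedge out of the press and leave it in the blue tub; then draw the loose mould half, the one with the blue peg, back until it stops. Leave the other cups, the can and the jar as they stand.

Things in the scene. Friction and masses are not known exactly. Their poses are not given: they have to be found in the camera images.
- press: Mould press fixed to the bench: plywood base 300 x 150, 18 thick, x -225 to +75. Origin on the table under the seam of the two white plaster mould halves (each 50 in x, 120 wide, tops 88 above table). The +x half is fixed to an end block (108 high); the -x half slides to -x, pushing a wooden nose (60 wide, 60 high, ending at x = -95 when shut). Then the wedge, the posts, the cup.
- press_posts (a point): Point on the press's base top between its two wooden posts, at x = -139 of the press; axes as the press. The posts are 22 square, 52 above the table, 86 apart across y; sprung rubber pads on their +x faces press on the wedge.
- mould_slide (a joint): Travel of the loose mould half along the press's -x, in m: 0 shut, 0.075 fully back at its stop. Friction about 3 N, no spring, stays where it is left. The wedge, while in place, blocks it; the cup stands in the last part of the nose's path.
- slide_peg (a point): Centre of the top of the blue upright peg on the nose that moves the loose mould half: diameter 16, top 115 above the table, free over its upper 55. Moves with the slide; axes parallel to the press's. Pinch it with the fingers closing along the press's y (the mould half is 22 from its axis on the +x side, top 88 above the table).
- wedge: Dark wooden wedge standing on the press's base (18 above table) across the press. Origin: centre of its underside; y along its length (130), z up. Body 50 high, 15 thick below, 21 above (-x face slopes), held between nose and pads. Free once raised 25; needs 45 to clear posts and nose. About 0.12 kg.
- wedge_tab (a point): Centre of the top of the wedge's red tab, 14 (x) by 30 (y), 50 tall, top 100 above the wedge's underside. Pinch it with fingers closing along the wedge's y (peg and mould are close on the +x side). Pads grip the wedge with about 24 N: a plain upward pull takes 18 to 25 N, less with side pulls of a few mm to and fro along y while raising.
- wedge_mid (a point): Point in the wedge's body, 40 above its underside.
- cup: The cup in the way: beige bisque mug, 60 outside diameter, 85 high, wall 4, 0.2 kg. Origin at the centre of its underside, z up; its ear handle sticks out to its +y, so take it round the body with the fingers closing along its x.
- ware_board: Grey laminate ware board, fixed, 160 (x) by 190 (y), top surface 20 above the table; origin on the table under its centre. Two cups stand on its far half (near x = +45, y = +-50); its near half (around x = -40, y = 0) is free. It may lie on the left or on the right of the press.
- tub: Blue open tub, fixed, 160 (x) by 190 (y), 40 high, walls and floor 5 thick; origin on the table under its centre. Empty. On the other side of the press from the ware board.
- cup_a: one of two bisque cups like the one in the way, standing on the ware board's far half, handle to +x; origin at the centre of its underside. Not to be disturbed.
- cup_b: the other cup on the ware board's far half; origin at the centre of its underside. Not to be disturbed.
- can: black drinks can, dia. 54, 155 high, standing at the back; origin at the centre of its underside. Not to be disturbed.
- jar: white glaze jar with a blue cap, dia. 72, 100 high, standing at the back; origin at the centre of its underside. Not to be disturbed.

How it is judged (in metres and radians):
On the way, in this order (a step that is already met when the one before it is completed fails the run):
1. the cup stands upright on the ware board, let go (x of cup in the frame of ware_board between -0.085 and 0.085 m and y of cup in the frame of ware_board between -0.1 and 0.1 m and z of cup in the frame of ware_board between 0.015 and 0.026 m and angle between cup's own z axis and vertical below 0.1 rad and contact force between the fingers and cup below 0.1 N and linear speed of cup below 0.03 m/s), for 0.2 s.
2. the wedge lies in the tub, let go (x of wedge_mid in the frame of tub between -0.078 and 0.078 m and y of wedge_mid in the frame of tub between -0.093 and 0.093 m and z of wedge_mid in the frame of tub between 0 and 0.075 m and contact force between the fingers and wedge below 0.1 N and linear speed of wedge below 0.03 m/s), for 0.2 s.
3. the loose mould half is drawn back to its stop (value of joint mould_slide above 0.068 m), for 0.2 s.
At the end, for the whole second after the job is handed in: The cup stands upright (within 0.1 rad) on the ware board, its centre over the board; the wedge is at rest inside the tub (its middle between the walls and less than 75 mm above the tub's underside); the mould slide is at least 68 mm open (of 75); all are released and at rest (all of step 1 and all of step 2 and value of joint mould_slide above 0.068 m and velocity of joint mould_slide below 0.01 m/s); the robot touches nothing.
It fails at once if the cup is tipped over (more than 0.6 rad) (angle between cup's own z axis and vertical above 0.6 rad).
It fails at once if the cup is dropped (falls out of the fingers at more than 0.6 m/s, about 20 mm) (contact force between the fingers and cup below 0.1 N and linear speed of cup above 0.6 m/s).
It fails at once if another cup, the can or the jar is shifted more than 30 mm or tipped ((distance of cup_a from where it was at the start of the episode above 0.03 m or angle between cup_a's own z axis and vertical above 0.5 rad) or (distance of cup_b from where it was at the start of the episode above 0.03 m or angle between cup_b's own z axis and vertical above 0.5 rad) or (distance of can from where it was at the start of the episode above 0.03 m or angle between can's own z axis and vertical above 0.5 rad) or (distance of jar from where it was at the start of the episode above 0.03 m or angle between jar's own z axis and vertical above 0.5 rad)).
It also fails if it takes over 72 s, if anything falls off the work surface, if the arm or the gripper's body presses on something with over 40 N, if the wrist force passes 120 N, or if a joint passes its speed limit or range.

## Working session

There is one attempt and no reset: what is moved stays moved. The work goes in short steps, Python scripts to look and compute and a tool call to move; the robot and the scene stay as the last step left them, time stands still between calls to the robot, and variables do not carry over. Pictures are saved under pics/ and viewed, at most 10 in all, crops included, and the job is handed in when it is done.

Besides the shell and the picture viewer there is one more tool, called after "Emit:" as name([rows], argument=value, ...), one row to a line, values as JSON. play_rows: Moves the arm, as the interface text tells. Its arguments: {"type":"object","properties":{"moves":{"type":"array","items":{"type":"array","items":{"type":"array","items":{"type":"number"}}}},"hand":{"type":"number"}},"required":["moves"]}

```bash
mkdir -p pics; cat > h.py <<'E'
from rig import *
import numpy as np, cv2
from scipy.spatial.transform import Rotation as R
def rot(a):
    a=np.array(a,float)
    return a if a.shape==(3,3) else R.from_euler('xyz',a,degrees=True).as_matrix()
def cloud(p):
    d=p['depth'];h,w=d.shape;f=h/2/np.tan(np.radians(p['vertical_fov'])/2)
    v,u=np.mgrid[:h,:w]
    P=np.stack([(u-p['cx'])/f*d,-(v-p['cy'])/f*d,-d],-1)@rot(p['attitude']).T+np.array(p['eye'])
    P[d<=0]=np.nan
    return P
def save(p,n): cv2.imwrite('pics/'+n,p['frame'][...,::-1])
E
python3 - <<'E'
from h import *
ims=[]
for n in ('scene','side'):
    p=grab_frame(n); ims.append(p['frame'])
    print(n,{k:p[k] for k in p if k not in('frame','depth')})
    P=cloud(p); np.save(n+'.npy',P)
    for t in ('press','wedge','cup','ware_board','tub','can','jar','slide_peg','wedge_tab','cup_a'):
        for r in look_for(p,t)[:3]:
            l,tp,w,h=r['box'];c=P[int(min(tp+h/2,383)),int(min(l+w/2,511))]
            print(t,np.round(r['box']),round(r['conf'],2),np.round(c,3))
    save(p,n+'.png')
print(state())
E
```

```text
scene {'vertical_fov': 43.47195004749676, 'cx': 255.98176893869038, 'cy': 187.98937341561043, 'eye': array([1.23462259, 0.85287375, 1.07016543]), 'attitude': array([ 48.82676252,  -0.32964916, 143.24734379]), 'shot': 1}
press [224. 150.  91.  89.] 0.68 [ 0.534 -0.009  0.075]
wedge [251. 177.  40.  38.] 0.93 [ 0.532 -0.     0.072]
cup [278. 194.  20.  33.] 0.72 [0.55  0.097 0.098]
cup [216. 134.  16.  28.] 0.67 [ 0.519 -0.28   0.084]
cup [202. 123.  17.  30.] 0.55 [ 0.514 -0.378  0.072]
ware_board [207. 127.  54.  36.] 0.89 [0.668 0.002 0.33 ]
tub [323. 211.  87.  75.] 0.66 [0.399 0.287 0.003]
tub [236. 164.  44.  40.] 0.48 [ 0.537 -0.062  0.081]
tub [232. 232.  20.  50.] 0.25 [0.766 0.174 0.115]
can [252. 180.  38.  32.] 0.59 [ 0.533 -0.005  0.069]
jar [167. 166.  23.  40.] 0.82 [ 0.739 -0.207  0.075]
slide_peg [237. 161.  43.  39.] 0.85 [ 0.526 -0.07   0.082]
slide_peg [253. 180.  37.  33.] 0.25 [ 0.532 -0.     0.072]
wedge_tab [254. 179.  37.  31.] 0.9 [ 0.526 -0.004  0.075]
cup_a [278. 194.  20.  33.] 0.72 [0.55  0.097 0.098]
cup_a [216. 134.  16.  28.] 0.67 [ 0.519 -0.28   0.084]
[... 1097 characters left out ...]
1, 'joint_positions': array([-6.59620062e+00,  2.05575877e+01,  8.65371744e+01,  6.85040395e-04,
        7.29079129e+01, -6.59455565e+00]), 'joint_velocities': array([-0.02998517, -0.07366011,  0.07132044,  0.00847065,  0.03329346,
       -0.0511639 ]), 'effort': array([ 1.10042656e-03, -5.27600992e+01, -2.79054916e+01, -9.04342346e-05,
        1.73808792e-03,  2.83403074e-05]), 'eef_pos': array([ 6.00001144e-01, -1.87631265e-05,  2.31283994e-01]), 'tool_rot': array([-1.79997418e+02, -9.57656805e-04,  8.99981537e+01]), 'force': array([-0.38486188,  0.7066789 , -0.66407871]), 'ft_torque': array([-0.0355275 ,  0.00956966,  0.00422336]), 'grasp_force': 0.0, 'gripper_width': 0.08504020631583029}
```

```bash
python3 - <<'E'
import cv2,numpy as np
a=cv2.imread('pics/scene.png')[100:300,150:420];b=cv2.imread('pics/side.png')[110:310,170:350]
cv2.imwrite('pics/c1.png',np.hstack([cv2.resize(a,None,fx=1.75,fy=1.75),cv2.resize(b,None,fx=1.75,fy=1.75)]))
E
python3 - <<'E'
import sys;sys.path.insert(0,'.')
from h import *
p=grab_frame('wrist');P=cloud(p);np.save('wrist.npy',P)
import os;os.chdir('.');save(p,'wrist.png')
print({k:p[k] for k in p if k not in('frame','depth')})
for t in ('cup','wedge_tab','wedge','slide_peg','press'):
    for r in look_for(p,t)[:2]:
        l,tp,w,h=r['box'];print(t,np.round(r['box']),round(r['conf'],2),np.round(P[int(tp+h/2),int(l+w/2)],3))
E
```

```text
{'vertical_fov': 66.32726614819978, 'cx': 257.73053150121694, 'cy': 191.6397777319065, 'eye': array([0.59983461, 0.07872733, 0.37345265]), 'attitude': array([-18.1035245 ,  -0.01965185,   0.07464889]), 'shot': 3}
cup [134.  56.  87.  91.] 0.89 [0.508 0.073 0.022]
cup [169. 341.  34.  16.] 0.79 [ 0.498 -0.264  0.044]
wedge_tab [122. 166. 120.  37.] 0.69 [ 0.526 -0.003  0.099]
wedge [120. 164. 123.  38.] 0.92 [ 0.524 -0.003  0.092]
slide_peg [125. 194. 111.  81.] 0.8 [ 0.515 -0.065  0.083]
press [117.  65. 134. 275.] 0.86 [ 0.517 -0.035  0.064]
```

View pics/c1.png

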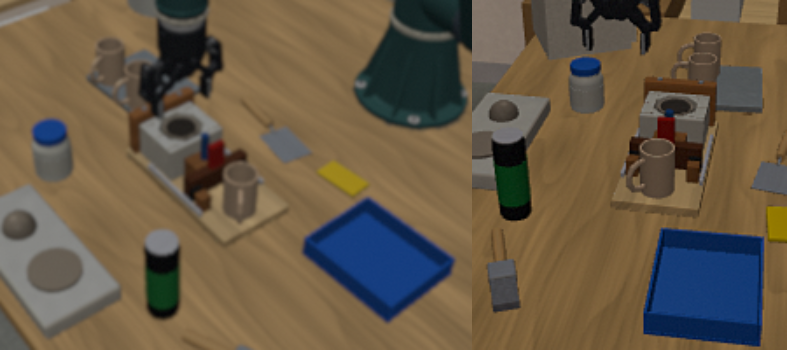

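View pics/wrist.png

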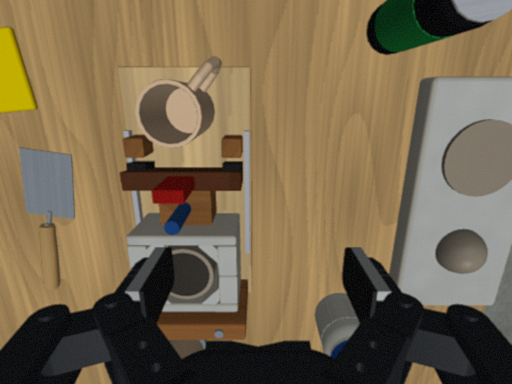

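Wrist view: the press runs along world +y, with the cup at about (175,112) px and its handle toward the upper right. The red tab is at (173,190) and the blue peg at (178,218). Next I fit these in the depth clouds.

```bash
cat > m.py <<'E'
from h import *
from scipy.optimize import least_squares
def circ(X):
    c0=np.r_[(X.max(0)+X.min(0))/2,.03]
    return least_squares(lambda c:np.hypot(*(X-c[:2]).T)-c[2],c0,loss='soft_l1',f_scale=.002).x
def hue(p,P):
    h=cv2.cvtColor(p['frame'],cv2.COLOR_RGB2HSV).astype(int)
    return h[...,0],h[...,1],h[...,2]
def top(P,m):
    X=P[m]; z=np.nanmax(X[:,2]); return X
E
python3 - <<'E'
from m import *
P=np.load('wrist.npy');im=cv2.imread('pics/wrist.png');h,s,v=[a.astype(int) for a in cv2.split(cv2.cvtColor(im,cv2.COLOR_BGR2HSV))]
Z=P[...,2];vv,uu=np.mgrid[:384,:512]
box=lambda l,t,w,hh:(uu>=l)&(uu<l+w)&(vv>=t)&(vv<t+hh)
m=box(130,50,95,100)&(Z>.096)&(Z<.115)
X=P[m];print('rim n',m.sum(),X.min(0),X.max(0),'circ',circ(X[:,:2]))
c=circ(X[:,:2])
m=box(130,40,110,110)&(Z>.03)&(Z<.098)&(np.hypot(P[...,0]-c[0],P[...,1]-c[1])>.035)&(np.hypot(P[...,0]-c[0],P[...,1]-c[1])<.062)&(P[...,1]>c[1]-.02)
H=P[m];print('handle',m.sum(),np.median(H,0), np.degrees(np.arctan2(*(np.median(H,0)-np.r_[c[:2],0])[:2][::-1])))
for n,hm,zl in (('red',((h<8)|(h>172))&(s>180)&box(145,170,60,40),.112),('blue',(h>105)&(h<125)&(s>150)&box(155,195,50,45),.108)):
    X=P[hm];print(n,hm.sum(),np.nanmin(X,0),np.nanmax(X,0));T=X[X[:,2]>zl];print(' top',len(T),T.min(0),T.max(0),T.mean(0))
# mould top
m=box(125,200,120,110)&(abs(Z-.088)<.004);X=P[m][:,:2].astype(np.float32);print('mould',cv2.minAreaRect(X),X.min(0),X.max(0))
# plywood
m=box(110,60,150,90)&(abs(Z-.018)<.004);X=P[m][:,:2].astype(np.float32);print('ply',cv2.minAreaRect(X),X.min(0),X.max(0))
# tub & board
for n in ('scene','side'):
    P=np.load(n+'.npy');im=cv2.imread('pics/'+n+'.png');h,s,v=[a.astype(int) for a in cv2.split(cv2.cvtColor(im,cv2.COLOR_BGR2HSV))]
    m=(h>100)&(h<130)&(s>150)&(P[...,1]>.12)&(P[...,1]<.5)&(P[...,2]<.06)&(P[...,2]>.03)
    print(n,'tub',cv2.minAreaRect(P[m][:,:2].astype(np.float32)))
    m=(abs(P[...,2]-.02)<.005)&(P[...,1]<-.15)&(P[...,1]>-.6)&(P[...,0]>.25)&(P[...,0]<.7)&(s<60)
    X=P[m];print('board',len(X),cv2.minAreaRect(X[:,:2].astype(np.float32)),np.percentile(X,[2,98],axis=0))
    m=(P[...,2]>.098)&(P[...,2]<.112)&(P[...,1]<-.2)&(P[...,1]>-.5)&(P[...,0]>.4)&(P[...,0]<.65)
    X=P[m][:,:2];print('cups',len(X),X.min(0) if len(X) else 0,X.max(0) if len(X) else 0)
E
```

```text
rim n 1100 [0.49013731 0.03328769 0.09601804] [0.54932287 0.09230661 0.10460051] circ [0.52022701 0.06292234 0.02755914]
handle 528 [0.55117618 0.09913382 0.08549809] 49.4802069938899
red 968 [ 0.48040955 -0.01817245  0.05142411] [5.31653116e-01 1.24670391e-04 1.19369932e-01]
 top 492 [ 0.50243897 -0.01715949  0.11209723] [ 0.53160571 -0.0026916   0.11936993] [ 0.51755202 -0.00893456  0.11689321]
blue 373 [ 0.51031993 -0.04985315  0.06509028] [ 0.52434903 -0.03454037  0.11603018]
 top 194 [ 0.51031993 -0.04985315  0.10822984] [ 0.52408352 -0.03482063  0.11603018] [ 0.51744826 -0.04169015  0.11367228]
mould ((0.5163156986236572, -0.09824337810277939), (0.1271856725215912, 0.12046612054109573), 89.3409423828125) [ 0.45616555 -0.16250868] [ 0.5761424  -0.03464624]
ply ((0.5163156986236572, 0.06286685913801193), (0.14985555410385132, 0.09267836064100266), 0.034143272787332535) [0.44138953 0.01654568] [0.5912171  0.10924733]
scene tub ((0.4107799232006073, 0.28872761130332947), (0.1637115776538849, 0.18867112696170807), 2.6771514415740967)
board 271 ((0.4615795612335205, -0.4095831513404846), (0.4384167790412903, 0.3245583176612854), 6.955211162567139) [[ 0.27126632 -0.59008414  0.01542566]
 [ 0.53018017 -0.26441418  0.02464303]]
cups 132 [ 0.46257152 -0.42586545] [ 0.52292664 -0.27177202]
side tub ((0.522263765335083, 0.2800455391407013), (0.20926789939403534, 0.4137738049030304), 85.16987609863281)
board 647 ((0.47831016778945923, -0.40453964471817017), (0.48980820178985596, 0.33843427896499634), 7.235978126525879) [[ 0.27156235 -0.56069764  0.01581876]
 [ 0.688985   -0.25107234  0.02437282]]
cups 147 [ 0.45761034 -0.42751833] [ 0.52251909 -0.25846553]
```

Emit:
play_rows([
  [[-0.03,0.03,-0.01,-7],[-0.06,0.05,-0.02,-14],[-0.08,0.063,-0.04,-21],[-0.08,0.063,-0.06,-28],[-0.08,0.063,-0.06,-35],[-0.08,0.063,-0.06,-41],[-0.08,0.063,-0.06,-41],[-0.08,0.063,-0.06,-41]],
], hand=1)

```text
clock: 2.07
eef_pos: [0.5202, 0.063, 0.1714]
tool_rot: [180.0, -0.0, 49.2]
force: [-0.1, -0.0, 0.2]
gripper_width: 0.0857
grasp_force: 0.0
```

```bash
python3 - <<'E'
from m import *
p=grab_frame('wrist');P=cloud(p);save(p,'w2.png')
Z=P[...,2]
r=look_for(p,'cup')[:2];print(r)
m=(Z>.096)&(Z<.112)&(np.hypot(P[...,0]-.52,P[...,1]-.063)<.05)
X=P[m];print(m.sum(),X.min(0),X.max(0),circ(X[:,:2]),state()['eef_pos'],state()['tool_rot'])
E
```

```text
[{'box': [218.5, 113.1, 78.2, 128.8], 'conf': 0.81}]
1423 [0.49019648 0.03316723 0.09603271] [0.54952593 0.0928547  0.10428346] [0.52019309 0.06361443 0.0275375 ] [0.52031541 0.06292815 0.17152951] [ 1.79979509e+02 -2.40658267e-02  4.91580578e+01]
```

View pics/w2.png

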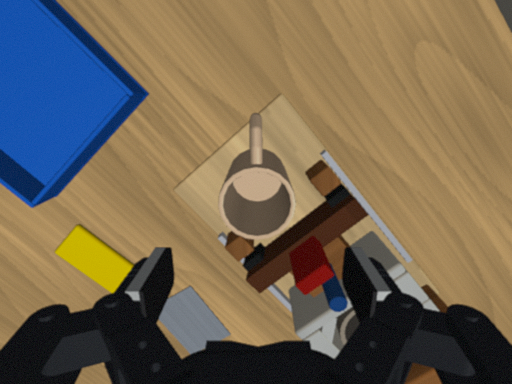

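The cup at (257,195) is centred between the fingers, and the handle points straight up at (256,130), square to the closing line. I'll descend and grip.

Emit:
play_rows([
  [[0,0.0005,-0.04,0],[0,0.0005,-0.07,0],[0,0.0005,-0.09,0],[0,0.0005,-0.096,0],[0,0.0005,-0.096,0],[0,0.0005,-0.096,0]],
])

```text
clock: 2.67
eef_pos: [0.5206, 0.0634, 0.0759]
tool_rot: [180.0, -0.0, 49.0]
force: [1.0, 0.2, 0.7]
gripper_width: 0.0854
grasp_force: 0.0
```

Emit:
play_rows([
  [[0,0,0,0],[0,0,0,0],[0,0,0,0],[0,0,0,0],[0,0,0,0],[0,0,0,0]],
], hand=0.4)

```text
clock: 3.17
eef_pos: [0.5211, 0.0637, 0.0769]
tool_rot: [179.9, -0.1, 49.0]
force: [-1.5, 1.5, 6.3]
gripper_width: 0.0574
grasp_force: 63.3
```

Emit:
play_rows([
  [[0,0,0.01,0],[0,0,0.03,0],[0,0,0.06,0],[0,0,0.09,0],[0,0,0.12,0],[0,0,0.14,0],[0,0,0.145,0],[0,0,0.145,0]],
])

```text
clock: 3.83
eef_pos: [0.5211, 0.0635, 0.2225]
tool_rot: [179.8, -0.2, 49.0]
force: [0.0, 0.1, -2.0]
gripper_width: 0.057
grasp_force: 65.0
```

Emit:
play_rows([
  [[-0.01,-0.02,0,7],[-0.02,-0.055,0,14],[-0.03,-0.09,0,21],[-0.045,-0.125,0,28],[-0.06,-0.16,0,35],[-0.075,-0.195,0,42],[-0.085,-0.23,0,49],[-0.095,-0.26,0,56]],
])

```text
clock: 4.5
eef_pos: [0.4251, -0.1909, 0.2185]
tool_rot: [-179.9, -0.1, 100.2]
force: [1.6, -0.3, -2.0]
gripper_width: 0.0571
grasp_force: 64.8
```

Emit:
play_rows([
  [[0,-0.03,0,7],[-0.005,-0.06,0,14],[-0.005,-0.09,0,21],[-0.005,-0.12,0,28],[-0.005,-0.14,0,35],[-0.005,-0.14,0,42],[-0.005,-0.14,0,49],[-0.005,-0.14,0,54]],
])

```text
clock: 5.17
eef_pos: [0.421, -0.3299, 0.218]
tool_rot: [179.9, -0.2, 154.2]
force: [-0.1, 0.7, -1.5]
gripper_width: 0.0574
grasp_force: 64.9
```

```bash
python3 - <<'E'
from m import *
print(state()['eef_pos'],state()['tool_rot'],state()['gripper_width'])
ims=[]
for n in('scene','side','wrist'):
    p=grab_frame(n);P=cloud(p);np.save(n+'2.npy',P);save(p,n+'2.png');ims.append(p['frame'])
    for t in('ware_board','cup'):
        print(n,t,[(np.round(r['box']),round(r['conf'],2)) for r in look_for(p,t)[:3]])
    s=cv2.cvtColor(p['frame'],cv2.COLOR_RGB2HSV)[...,1]
    m=(abs(P[...,2]-.02)<.004)&(P[...,1]<-.2)&(P[...,1]>-.48)&(P[...,0]>.3)&(P[...,0]<.65)&(s<70)
    k,l,st,_=cv2.connectedComponentsWithStats(m.astype(np.uint8))
    if k>1:
        m=l==1+st[1:,4].argmax();X=P[m][:,:2].astype(np.float32);print('board',m.sum(),cv2.minAreaRect(X),X.min(0),X.max(0))
    m=(P[...,2]>.096)&(P[...,2]<.112)&(P[...,1]<-.2)&(P[...,1]>-.5)&(P[...,0]>.42)&(P[...,0]<.65)
    X=P[m][:,:2]
    for q in (X[X[:,1]>-.34],X[X[:,1]<=-.34]):
        if len(q)>9:print('cup',len(q),q.min(0),q.max(0))
a=ims[0][90:240,150:370];cv2.imwrite('pics/c2.png',np.hstack([cv2.resize(a,(422,288)),cv2.resize(ims[2],(378,288))])[...,::-1])
E
```

```text
[ 0.42097383 -0.32990163  0.21797025] [179.92382493  -0.22738776 154.17881047] 0.05738138319196458
scene ware_board [(array([201., 127.,  62.,  32.]), 0.87)]
scene cup [(array([214., 136.,  24.,  24.]), 0.88), (array([228.,  87.,  28.,  29.]), 0.84), (array([203., 120.,  19.,  31.]), 0.65)]
board 337 ((0.3970680832862854, -0.35207676887512207), (0.18366940319538116, 0.09749412536621094), 82.667236328125) [ 0.35797435 -0.44467807] [ 0.45518446 -0.2567281 ]
cup 97 [ 0.46105342 -0.32398096] [ 0.53509139 -0.25859727]
cup 96 [ 0.46131799 -0.42625505] [ 0.53595578 -0.36279426]
side ware_board [(array([309., 147.,  25.,  28.]), 0.89)]
side cup [(array([318., 102.,  24.,  26.]), 0.82), (array([284., 138.,  29.,  19.]), 0.52)]
board 585 ((0.4119608700275421, -0.3472411036491394), (0.09547094255685806, 0.20097026228904724), 3.3603789806365967) [ 0.3590124 -0.44875  ] [ 0.46182272 -0.24681616]
cup 92 [ 0.45794314 -0.32222105] [ 0.52639939 -0.25546611]
cup 81 [ 0.45859687 -0.42486675] [ 0.51698372 -0.36094171]
wrist ware_board [(array([150.,  87., 199., 150.]), 0.89)]
wrist cup [(array([292., 176.,  64.,  70.]), 0.84), (array([197., 121., 122., 210.]), 0.69)]
board 10532 ((0.4420092701911926, -0.347714900970459), (0.15856504440307617, 0.18974006175994873), 3.614185094833374) [ 0.35735223 -0.44650695] [ 0.5152808  -0.24851039]
cup 647 [ 0.45580311 -0.30491369] [ 0.51452489 -0.26189991]
```

View pics/c2.png

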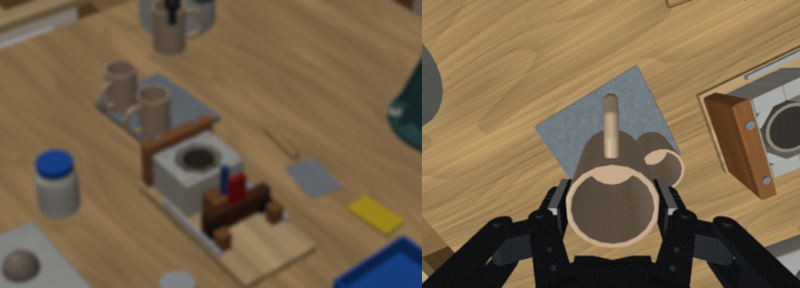

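Emit:
play_rows([
  [[-0.02,-0.02,-0.03,0],[-0.02,-0.02,-0.065,0],[-0.02,-0.02,-0.095,0],[-0.02,-0.02,-0.115,0],[-0.02,-0.02,-0.125,0],[-0.02,-0.02,-0.13,0],[-0.02,-0.02,-0.13,0],[-0.02,-0.02,-0.13,0]],
])

```text
clock: 6.28
eef_pos: [0.403, -0.351, 0.0912]
tool_rot: [-180.0, 0.1, 153.9]
force: [0.7, -0.2, -0.7]
gripper_width: 0.0575
grasp_force: 64.9
```

Emit:
play_rows([
  [[0,0,-0.003,0],[0,0,-0.005,0],[0,0,-0.007,0],[0,0,-0.008,0],[0,0,-0.008,0],[0,0,-0.008,0]],
])

```text
clock: 6.78
eef_pos: [0.4023, -0.3503, 0.0824]
tool_rot: [-180.0, 0.0, 153.9]
force: [0.4, 1.3, -1.1]
gripper_width: 0.0573
grasp_force: 64.9
```

Emit:
play_rows([
  [[0,0,-0.001,0],[0,0,-0.002,0],[0,0,-0.003,0],[0,0,-0.004,0],[0,0,-0.004,0]],
])

```text
clock: 7.2
eef_pos: [0.4025, -0.3505, 0.079]
tool_rot: [-180.0, 0.0, 153.9]
force: [-0.8, 1.2, 6.2]
gripper_width: 0.0573
grasp_force: 66.0
```

Emit:
play_rows([
  [[0,0,0,0],[0,0,0,0],[0,0,0,0],[0,0,0,0],[0,0,0,0]],
], hand=1)

```text
clock: 7.62
eef_pos: [0.4023, -0.3503, 0.0782]
tool_rot: [-180.0, -0.0, 153.9]
force: [-0.1, -0.2, -0.7]
gripper_width: 0.0856
grasp_force: 0.0
```

Emit:
play_rows([
  [[0,0,0.02,0],[0,0,0.05,0],[0,0,0.09,0],[0.01,0.03,0.12,-7],[0.02,0.06,0.14,-14],[0.03,0.09,0.15,-21],[0.04,0.12,0.15,-28],[0.05,0.15,0.15,-35]],
])

```text
clock: 8.28
eef_pos: [0.453, -0.1995, 0.2295]
tool_rot: [179.9, 0.1, 118.5]
force: [1.1, 0.0, -0.7]
gripper_width: 0.0854
grasp_force: 0.0
```

Emit:
play_rows([
  [[0.02,0.04,0,-7],[0.035,0.08,0,-14],[0.05,0.12,0,-21],[0.06,0.16,0,-28],[0.065,0.19,0,-29],[0.065,0.19,0,-29],[0.065,0.19,0,-29]],
])

```text
clock: 8.87
eef_pos: [0.5175, -0.0072, 0.2281]
tool_rot: [-180.0, -0.1, 90.2]
force: [0.4, -0.3, -0.2]
gripper_width: 0.0853
grasp_force: 0.0
```

```bash
cat > tp.py <<'E'
from m import *
def tabs(p,P):
    h,s,v=hue(p,P);Z=P[...,2];near=(abs(P[...,0]-.517)<.06)&(P[...,1]>-.12)&(P[...,1]<.12)
    for n,hm,zl in (('red',((h<8)|(h>172))&(s>180),.114),('blue',(h>105)&(h<125)&(s>150),.110)):
        T=P[hm&near&(Z>zl)]
        if len(T):print(n,len(T),np.percentile(T,[1,99],axis=0).round(4),T.mean(0).round(4))
E
python3 - <<'E'
from tp import *
s=state();print(s['eef_pos'],s['tool_rot'])
p=grab_frame('wrist');P=cloud(p);save(p,'w3.png');tabs(p,P)
print(look_for(p,'wedge_tab')[:1])
p=grab_frame('side');P=cloud(p);m=(P[...,2]>.102)&(P[...,2]<.112)&(abs(P[...,0]-.40)<.05)&(abs(P[...,1]+.35)<.06)
X=P[m];print(len(X),X.min(0),X.max(0));print(look_for(p,'cup'))
E
```

```text
[ 0.51753252 -0.0071673   0.22812761] [-1.79996010e+02 -6.71349636e-02  9.01530135e+01]
red 515 [[ 4.748e-01 -1.650e-02  1.144e-01]
 [ 5.601e-01  4.000e-04  2.707e-01]] [ 0.5173 -0.0091  0.1253]
blue 582 [[ 0.4576 -0.0488  0.1118]
 [ 0.5764  0.0104  0.32  ]] [ 0.5188 -0.0131  0.2356]
[{'box': [195.0, 165.2, 123.2, 32.9], 'conf': 0.8}]
35 [ 0.37375666 -0.38023301  0.10226001] [ 0.43219084 -0.32224065  0.10780774]
[{'box': [287.6, 139.3, 25.6, 17.1], 'conf': 0.81}, {'box': [319.1, 137.5, 22.3, 25.6], 'conf': 0.77}, {'box': [260.1, 175.9, 43.9, 31.5], 'conf': 0.66}]
```

View pics/w3.png

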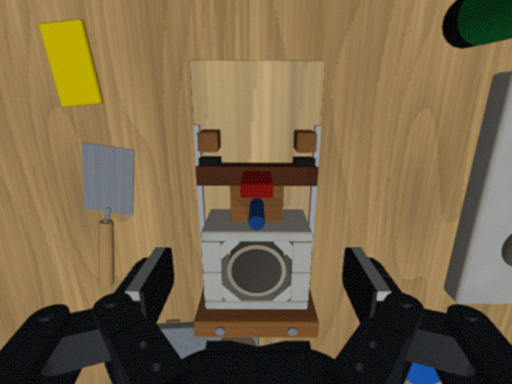

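The cup stands on the board at (0.403, -0.351). In the wrist view the red tab at (257,184) is centred under the gripper, with the peg at (257,213).

Emit:
play_rows([
  [[0,-0.0015,-0.04,0],[0,-0.0015,-0.08,0],[0,-0.0015,-0.115,0],[0,-0.0015,-0.135,0],[0,-0.0015,-0.145,0],[0,-0.0015,-0.15,0],[0,-0.0015,-0.15,0],[0,-0.0015,-0.15,0]],
])

```text
clock: 9.73
eef_pos: [0.5183, -0.0127, 0.0793]
tool_rot: [179.9, 0.0, 89.9]
force: [0.1, -1.1, 0.4]
gripper_width: 0.0851
grasp_force: 0.0
```

Emit:
play_rows([
  [[0,0,0,0],[0,0,0,0],[0,0,0,0],[0,0,0,0],[0,0,0,0],[0,0,0,0],[0,0,0,0],[0,0,0,0]],
], hand=0)

```text
clock: 10.4
eef_pos: [0.5165, -0.0119, 0.0789]
tool_rot: [-179.9, 0.0, 89.9]
force: [-3.8, -0.8, 7.9]
gripper_width: 0.0293
grasp_force: 60.4
```

Emit:
play_rows([
  [[0.003,0,0.003,0],[0.004,0,0.005,0],[-0.003,0,0.007,0],[-0.004,0,0.009,0],[0.003,0,0.011,0],[0.004,0,0.013,0],[-0.003,0,0.015,0],[-0.004,0,0.017,0]],
])

```text
clock: 11.07
eef_pos: [0.5144, -0.012, 0.0959]
tool_rot: [179.8, -0.0, 89.9]
force: [2.0, 1.3, -6.1]
gripper_width: 0.0288
grasp_force: 62.3
```

Emit:
play_rows([
  [[0.007,0,0.002,0],[0.008,0,0.005,0],[0.001,0,0.007,0],[0.0,0,0.01,0],[0.007,0,0.012,0],[0.008,0,0.015,0],[0.004,0,0.018,0],[0.004,0,0.02,0]],
])

```text
clock: 11.73
eef_pos: [0.517, -0.0119, 0.1157]
tool_rot: [-180.0, 0.0, 89.9]
force: [-0.3, 1.3, -1.0]
gripper_width: 0.0295
grasp_force: 62.8
```

Emit:
play_rows([
  [[0,0,0.01,0],[0,0,0.03,0],[0,0,0.06,0],[0,0,0.09,0],[0,0.01,0.1,0],[-0.01,0.04,0.1,0],[-0.02,0.075,0.1,0],[-0.035,0.11,0.1,1]],
])

```text
clock: 12.4
eef_pos: [0.4827, 0.099, 0.2159]
tool_rot: [179.9, -0.0, 90.8]
force: [1.0, 1.3, -0.6]
gripper_width: 0.0293
grasp_force: 62.9
```

Emit:
play_rows([
  [[-0.015,0.035,0,0],[-0.03,0.07,0,0],[-0.045,0.105,0,0],[-0.06,0.14,0,0],[-0.068,0.17,0,1],[-0.07,0.19,0,2],[-0.07,0.19,0,2],[-0.07,0.19,0,2]],
])

```text
clock: 13.07
eef_pos: [0.4115, 0.2889, 0.2152]
tool_rot: [-180.0, 0.0, 93.1]
force: [-0.0, -0.5, -1.8]
gripper_width: 0.0295
grasp_force: 62.9
```

```bash
python3 - <<'E'
from m import *
s=state();print(s['eef_pos'],s['tool_rot'],s['gripper_width'],s['force'])
for n in('side','wrist'):
    p=grab_frame(n);P=cloud(p);save(p,n+'4.png')
    h,s,v=hue(p,P)
    m=(h>100)&(h<130)&(s>150)&(P[...,1]>.15)&(P[...,1]<.42)&(P[...,0]<.55)&(P[...,2]<.06)&(P[...,2]>.001)
    print(n,m.sum(),cv2.minAreaRect(P[m][:,:2].astype(np.float32)))
    print([(r['box'],r['conf']) for r in look_for(p,'wedge')[:1]])
E
```

```text
[0.41149233 0.2889478  0.21519231] [-1.79982909e+02  2.10773371e-02  9.30702929e+01] 0.029460339825894803 [-0.04529875 -0.48174157 -1.80917713]
side 3906 ((0.40594980120658875, 0.2892441153526306), (0.15869100391864777, 0.19382484257221222), 2.4801383018493652)
[([277.0, 194.0, 56.1, 39.2], 0.55)]
wrist 17453 ((0.4055712819099426, 0.3112032115459442), (0.15816828608512878, 0.1411142647266388), 2.5118298530578613)
[([143.1, 193.6, 227.4, 105.3], 0.75)]
```

View pics/wrist4.png

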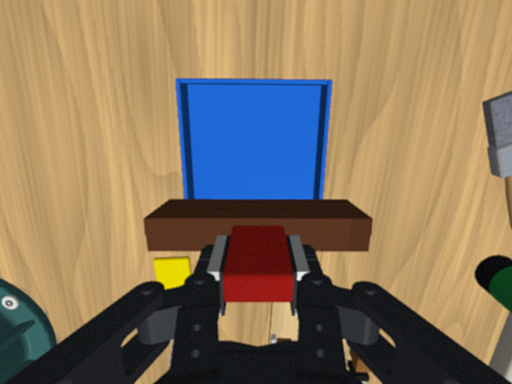

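The wedge is held level (bar at 147–370 px, red tab at 258) over the blue tub. The tub centre is about (0.406, 0.289), so I'll lower the wedge there.

Emit:
play_rows([
  [[-0.005,0,-0.03,0],[-0.005,0,-0.065,0],[-0.005,0,-0.1,0],[-0.005,0,-0.125,0],[-0.005,0,-0.138,0],[-0.005,0,-0.143,0],[-0.005,0,-0.145,0],[-0.005,0,-0.145,0]],
])

```text
clock: 13.93
eef_pos: [0.4078, 0.2877, 0.0705]
tool_rot: [180.0, -0.0, 92.9]
force: [0.2, -0.2, -0.5]
gripper_width: 0.0291
grasp_force: 62.9
```

Emit:
play_rows([
  [[0,0,-0.001,0],[0,0,-0.002,0],[0,0,-0.003,0],[0,0,-0.004,0],[0,0,-0.004,0]],
])

```text
clock: 14.35
eef_pos: [0.4073, 0.2881, 0.0665]
tool_rot: [180.0, -0.0, 92.9]
force: [-0.4, -0.4, -1.3]
gripper_width: 0.0292
grasp_force: 62.9
```

Emit:
play_rows([
  [[0,0,-0.002,0],[0,0,-0.002,0],[0,0,-0.002,0],[0,0,-0.002,0],[0,0,-0.002,0],[0,0,-0.002,0]],
], hand=1)

```text
clock: 14.85
eef_pos: [0.4073, 0.288, 0.0643]
tool_rot: [180.0, -0.0, 92.9]
force: [-0.0, -0.4, -1.4]
gripper_width: 0.0857
grasp_force: 0.0
```

Emit:
play_rows([
  [[0,0,0.03,0],[0,0,0.07,0],[0,0,0.11,0],[0,0,0.15,0],[0.01,-0.02,0.155,-3],[0.03,-0.055,0.155,-3],[0.05,-0.09,0.155,-3],[0.07,-0.12,0.155,-3]],
])

```text
clock: 15.52
eef_pos: [0.4777, 0.1664, 0.2199]
tool_rot: [179.9, 0.0, 90.0]
force: [0.2, 0.2, 0.3]
gripper_width: 0.0854
grasp_force: 0.0
```

Emit:
play_rows([
  [[0.01,-0.04,0,0],[0.02,-0.08,0,0],[0.03,-0.12,0,0],[0.035,-0.15,0,0],[0.04,-0.18,0,0],[0.04,-0.21,0,0],[0.04,-0.21,0,0],[0.04,-0.21,0,0]],
])

```text
clock: 16.18
eef_pos: [0.5171, -0.0433, 0.2191]
tool_rot: [-180.0, -0.0, 89.7]
force: [0.2, 0.2, -0.9]
gripper_width: 0.0857
grasp_force: 0.0
```

```bash
python3 - <<'E'
from tp import *
s=state();print(s['eef_pos'],s['tool_rot'])
p=grab_frame('wrist');P=cloud(p);tabs(p,P);a=p['frame']
h,s,v=hue(p,P);m=(h>105)&(h<125)&(s>150)&(abs(P[...,2]-.113)<.004)&(abs(P[...,0]-.517)<.03)&(P[...,1]<-.02);print(P[m].min(0),P[m].max(0))
p=grab_frame('side');P=cloud(p);print([(r['box'],r['conf']) for r in look_for(p,'wedge')[:2]])
h,s,v=hue(p,P);m=((h<8)|(h>172))&(s>180)&(P[...,1]>.2)&(P[...,0]<.55);print('tab',P[m].mean(0),P[m].max(0))
cv2.imwrite('pics/c5.png',np.hstack([cv2.resize(a,(400,300)),cv2.resize(p['frame'][110:335,150:450],(400,300))])[...,::-1])
E
```

```text
[ 0.51712146 -0.04332937  0.2191302 ] [-1.79977275e+02 -1.22811998e-02  8.97380839e+01]
red 30 [[ 0.4628 -0.053   0.2364]
 [ 0.5603 -0.0288  0.3079]] [ 0.5307 -0.0431  0.2595]
blue 569 [[ 0.4573 -0.0522  0.1124]
 [ 0.5751 -0.0251  0.3121]] [ 0.5175 -0.0371  0.2232]
[ 0.50945607 -0.04930814  0.10931931] [ 0.52278544 -0.03489016  0.11645942]
[([278.5, 245.9, 52.7, 37.2], 0.89)]
tab [0.40719609 0.29618692 0.07315864] [0.45996567 0.30368827 0.1081381 ]
```

View pics/c5.png

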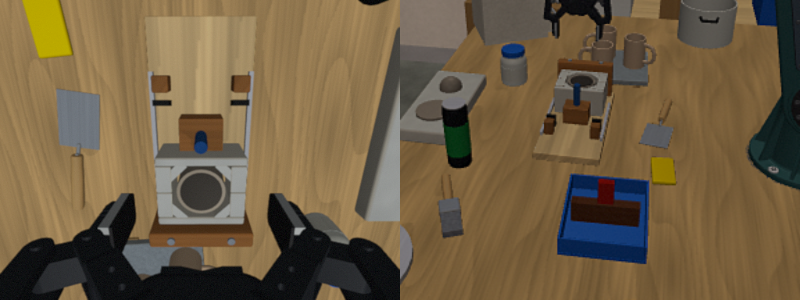

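The wedge stands released in the tub (right view, 605,208) and the cup stands on the board. The peg is at about (0.5165, -0.042), so I'll grip it next.

Emit:
play_rows([
  [[-0.0005,0.003,-0.04,0],[-0.0005,0.003,-0.08,0],[-0.0005,0.003,-0.11,0],[-0.0005,0.003,-0.122,0],[-0.0005,0.003,-0.127,0],[-0.0005,0.003,-0.127,0],[-0.0005,0.003,-0.127,0]],
])

```text
clock: 16.92
eef_pos: [0.5174, -0.0383, 0.0929]
tool_rot: [180.0, 0.0, 90.0]
force: [0.1, 0.2, -0.2]
gripper_width: 0.0853
grasp_force: 0.0
```

Emit:
play_rows([
  [[0,0,0,0],[0,0,0,0],[0,0,0,0],[0,0,0,0],[0,0,0,0],[0,0,0,0],[0,0,0,0],[0,0,0,0]],
], hand=0)

```text
clock: 17.58
eef_pos: [0.5163, -0.0391, 0.0928]
tool_rot: [-180.0, 0.0, 89.9]
force: [-2.6, -0.8, 8.1]
gripper_width: 0.014
grasp_force: 58.4
```

Emit:
play_rows([
  [[0,0.01,0,0],[0,0.022,0,0],[0,0.034,0,0],[0,0.046,0,0],[0,0.058,0,0],[0,0.066,0,0],[0,0.072,0,0],[0,0.075,0,0]],
])

```text
clock: 18.25
eef_pos: [0.5164, 0.0359, 0.0928]
tool_rot: [-180.0, 0.1, 90.0]
force: [-2.4, -4.3, 5.5]
gripper_width: 0.014
grasp_force: 58.5
```

Emit:
play_rows([
  [[0,0.002,0,0],[0,0.003,0,0],[0,0.003,0,0],[0,0.003,0,0]],
])

```text
clock: 18.58
eef_pos: [0.5164, 0.036, 0.0928]
tool_rot: [-180.0, 0.3, 90.0]
force: [-3.2, -13.7, 6.2]
gripper_width: 0.0138
grasp_force: 58.7
```

At the stop: it moved 75 mm and the force is rising. I'll ease off, release and lift.

Emit:
play_rows([
  [[0,-0.002,0,0],[0,-0.002,0,0],[0,-0.002,0,0],[0,-0.002,0,0],[0,-0.002,0,0],[0,-0.002,0,0]],
], hand=1)

```text
clock: 19.08
eef_pos: [0.5167, 0.0372, 0.0922]
tool_rot: [-180.0, -0.0, 89.9]
force: [0.6, 0.7, -0.2]
gripper_width: 0.0842
grasp_force: 0.0
```

Emit:
play_rows([
  [[0,0,0.02,0],[0,0,0.05,0],[0,0,0.09,0],[0,0,0.12,0],[0,0,0.13,0],[0,0,0.13,0],[0,0,0.13,0]],
])

```text
clock: 19.67
eef_pos: [0.5166, 0.0371, 0.222]
tool_rot: [180.0, -0.0, 89.9]
force: [-0.2, 0.4, -1.0]
gripper_width: 0.0854
grasp_force: 0.0
```

```bash
python3 - <<'E'
from m import *
p=grab_frame('wrist');P=cloud(p)
h,s,v=hue(p,P);m=(h>105)&(h<125)&(s>150)&(abs(P[...,2]-.113)<.004)&(abs(P[...,0]-.517)<.03);print(m.sum(),P[m].min(0),P[m].max(0))
p=grab_frame('scene');save(p,'end.png');P=cloud(p)
m=(P[...,2]>.1)&(P[...,2]<.112)&(abs(P[...,0]-.40)<.05)&(abs(P[...,1]+.35)<.06);print(m.sum(),P[m].min(0),P[m].max(0))
h,s,v=hue(p,P);m=((h<8)|(h>172))&(s>180)&(P[...,1]>.2)&(P[...,0]<.55);print(P[m].mean(0))
E
```

```text
210 [0.50978392 0.02523413 0.10943184] [0.5223835  0.03981517 0.116275  ]
65 [ 0.37633587 -0.38560756  0.10000617] [ 0.43641207 -0.32158415  0.11023276]
[0.41100899 0.29469754 0.08001449]
```

The peg moved 75 mm, the cup is upright on the board and the wedge is in the tub.

```bash
python3 -c "
from rig import *
print(finish_job())"
```

```text
the job is handed in; nothing more can be done
None
```

The job is handed in, with no verdict shown: my last measurements put the cup upright on the ware board, the wedge released in the blue tub, and the mould half drawn back about 75 mm to its stop.

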